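# Jack up the sagging lathe bed extension and hold it

## Robot

A 7-joint arm with a two-finger parallel gripper is mounted at the origin on the work surface. World frame = base frame: x ahead of the robot, y to its left, z up, the work surface at z = 0. Lengths are in mm, angles in rad, forces in N, time in s.
With the tool pointing down it reaches from about 350 to 900 mm from the base axis. Payload 8.1 kg.
Tool frame: the origin (TCP) lies midway between the tips of the shut fingers; the grasp point (between the pads) lies 19 mm behind it; z points along the fingers, y is the line along which they close (so a half turn about z gives the same grasp; the last joint's range is limited). The gripper opens to 85 mm and grips with 20 to 120 N. Pads are 22 mm wide; open, the fingers measure 114 mm over their backs; the gripper's body (76 mm by 85 mm) begins 54 mm behind the grasp point. The pads swing forward as they close: fully open they stand 13 mm farther back than shut.
Start: joints at [-1.354, 0.434, 0.025, 1.573, -0.012, 1.134, -0.075], TCP at [196.513, 593.316, 231.323] pointing down, gripper open.
Joint ranges: [-2.62, 2.62], [-0.44, 2.09], [-1.27, 1.32], [0.08, 2.57], [-1.32, 4.46], [0.12, 2], [-2.74, 2.74]. Speed limits (rad/s): [2.22, 2.22, 3.01, 3.01, 3.14, 3.14, 3.14].

## Interface

Orientations are given as a rotation vector (axis times angle).
In Python, from workcell import * gives the robot as it stands.
- The arm moves only by the tool arm_command, never from a script. Its argument "increments" is text: rows parted by semicolons, each of 7 numbers parted by spaces: the finger opening in cm, from 0 to 8.54, then the shift along the tool's x, y, z in cm, then the turn, a rotation vector about the tool's x, y, z in degrees. A call has 1 to 8 rows; each row shifts and turns the commanded pose from where the row before left it, along the tool's axes as they then stand; what a row does not reach is not made up. A row lasts 1/10 s, in which the tool goes at most 50 mm and 8.59 degrees, less where a joint would pass 70% of its speed; a pose out of reach is approached as far as the arm can. A call is refused whole if a number of a shift passes 5 or a number of a turn 8.59, either way. A call with a gripper value outside its range is refused whole. The fingers move at their own pace and stop on an object; "squeeze" is the grip in N (left out, the last holds). Time passes only in rows, so rows that do not move let the fingers close. It gives the time, the measured TCP pose, the force, the opening and the grip force at its end, in the units of the state.
- get_obs(): the state, without advancing time (a new reading comes with each control period).
- snapshot(name): name is "scene" or "top"; returns a dict with "frame" (420x560x3 uint8, red, green, blue), "K" (3x3 intrinsics, pixels), "view" (4x4, takes a point from world to camera coordinates). Camera axes: x right, y down, z forward; pixel columns grow to the right and rows downward; lengths in mm; the calibration is good to about 2 mm. A picture is of the moment at which its call begins. There is no depth.
- finish_job(): hands the job in; it is judged then, once.
Trained networks look in a picture, given as the dict that the camera call returned (one of the last four; its "shot" number tells which), for a name from the list of things; names that differ only in an ending like _2 or _b are one class to them, and where a whole thing is asked for, a point or a joint stands for the part that bears it (a point fixed in the world has none). Each returns a list of dicts, best first, with "p" (0 to 1); they miss things now and then, are a little off and sometimes report something else, mostly with a low value. They report only what shows in the picture. A call takes as long as a camera call.
- recognise(name, picture): "location" ([x, y, z] in mm, in the coordinates of the camera as it stood for that picture, good to about 4 mm: the middle of the surface that is visible of it).
The state is a dict: "time_s": time; "joint_positions": joint angles; "qd": joint speeds; "joint_torque": joint torques, N m; "ee_pos": TCP position; "tcp_rot": TCP orientation; "contact_force": force on the tool from outside, world axes, zero at the start; "moment": the same for the moment, N m; "gripper_width": opening from 0.0 (shut) to 1.0 (fully open); "grip_force": force on a finger pad.
Only numpy, scipy, OpenCV 4.12 (cv2) and the standard library are available. Lean on these libraries where they do the work, as an engineer would, in place of code of your own. Each camera call takes 0.05 s, during which the arm holds its last target. There are 200 camera calls.

## Task

The lathe's bed extension is sagging on its loose bolts. Carry the red ratchet jack by its black top grip and set it flat on the bench with its saddle under the yellow-marked lift point, pump its handle in full strokes, letting it spring up between them, until the extension's joint with the main bed is closed, and finish holding the handle down so that it stays closed for tightening. Lift the extension only with the jack, and leave the bowl, chuck, tin and gouge alone.

Things in the scene. Friction and masses are not known exactly. Their poses are not given: they have to be found in the camera images.
- jack_grip (a point): Centre of the black carrying grip on top of the loose red jack (0.88 to 0.98 kg, balanced within 10 of here): a level bar 70 long, 24 wide, 26 high, its centre 185 above the jack's underside; red bridge 46 wide below it, top at 158. x points along the bar to the toe, y across, z up. Red base plate 90 wide, from 105 ahead of this point to 103 behind; handle to the rear.
- jack_saddle (a point): Centre of the top of the jack's round steel saddle (36 across) on its toe: with the jack down, 82 ahead of jack_grip along its x axis and 129 below it, so 56 above the bench. The toe reaches 14 beyond it. It rises straight up as the jack is pumped, at most 38.
- lift_point (a point): Centre of the underside of the yellow lift boss (100 x 36) below the bed extension, 35 from its free end; a yellow band on the ways above shows it. 84 above the bench when the joint is closed, 66 to 73 when sagging. y axis: along the bed, from the free end to the main bed. Extension 300 long, 104 wide, top 150 above the bench when closed; nothing else hangs lower than the boss.
- bed_joint (a joint): How far the joint between extension and main bed stands open (rad): 0 = closed, in line with the main bed and firmly stopped there; 0.04 to 0.065 when it hangs free. Weighs up to about 50 N on the saddle when closed, and sinks back when not carried.
- pump (a joint): Pump handle (rad): 0 = up, 40 degrees above level, pointing away from the toe; its spring brings it back there. Grows as pressed down; stop at 0.8 (5 degrees below level). A full stroke lifts the saddle 13 mm; let fully up again, the ratchet keeps 10 mm of it. Strokes under 0.75, or not let fully up, may gain nothing. Between teeth only the held handle carries the load.
- handle_mid (a point): Centre of the black round sleeve (24 thick, 100 long) on the end of the pump handle, 190 from its hinge. Press on it from above: 2 to 3 N unloaded, up to about 10 N loaded and well over that once bed_joint is closed; above 10 N at the bottom stop an unloaded jack may tip. With the jack well placed, bed_joint closes in the third stroke, with the handle at about 0.55.
- handle: The pump handle as a solid (bar 14 thick, sleeve 24 thick at its end). Its origin lies on its hinge axis, which is level and runs across the jack, 119 below jack_grip and 15 behind it (away from the toe).
- jack_ram: The jack's moving rack bar with toe and saddle; its origin lies on the bench plane (with the jack down), 17 ahead of jack_grip.
- extension: The bed extension as a solid (300 x 104 x 66, 6 to 9 kg); its origin lies at the joint with the main bed, 88 above the bench.
- bowl_mid (a point): A turned pale wooden bowl, 130 across, 55 high; the point lies half-way up at its middle. To be left alone.
- chuck_mid (a point): A steel four-jaw scroll chuck standing on its back, 94 across, 66 high; the point lies half-way up at its middle. To be left alone.
- wax_tin_mid (a point): A round green tin, 84 across, 55 high; the point lies half-way up at its middle. To be left alone.
- gouge_mid (a point): A turning gouge lying down, about 410 long with a dark wooden handle 32 thick; the point lies half-way up at its middle. To be left alone.

How it is judged (in metres and radians):
On the way, in this order (a step that is already met when the one before it is completed fails the run):
1. the jack stands flat on the bench with its saddle under the lift point, not yet lifting (horizontal distance between jack_saddle and lift_point below 0.012 m and angle between jack_grip's own z axis and vertical below 0.05 rad and height (world z) of jack_grip below 0.189 m and value of joint bed_joint above 0.025 rad and value of joint pump below 0.15 rad), for 0.2 s.
2. the extension is jacked up part of the way and the handle let up again, the ratchet carrying it (contact force between jack_ram and extension above 3 N and value of joint pump below 0.15 rad), for 0.05 s.
3. the joint is closed with the handle pressed down (value of joint bed_joint below 0.006 rad and contact force between any of the fingers, the arm and handle above 1.5 N and value of joint pump above 0.3 rad), for 0.2 s.
At the end, for the whole second after the job is handed in: The joint is closed (under 0.006 rad), the saddle carrying the extension (over 15 N) within 12 mm of the lift point, the jack flat and upright (3 degrees), the handle 0.3 rad down or more and pressed by the robot (over 1.5 N), the robot not touching the extension (all of step 3 and horizontal distance between jack_saddle and lift_point below 0.012 m and angle between jack_grip's own z axis and vertical below 0.05 rad and height (world z) of jack_grip below 0.189 m and contact force between jack_ram and extension above 15 N and contact force between each of the fingers, the arm and extension below 1 N); the arm keeps its last pose, push and grip.
It fails at once if the robot lifts or pushes the extension itself (contact force between any of the fingers, the arm and extension above 15 N).
It fails at once if a bystander is disturbed (distance of any of bowl_mid, chuck_mid, wax_tin_mid, gouge_mid from where it was at the start of the episode above 0.03 m).
It also fails if it takes over 67 s, if anything falls off the work surface, if the arm or the gripper's body presses on something with over 40 N, if the wrist force passes 120 N, or if a joint passes its speed limit or range.

## Working session

There is one attempt and no reset: what is moved stays moved. The work goes in short steps, Python scripts to look and compute and a tool call to move; the robot and the scene stay as the last step left them, time stands still between calls to the robot, and variables do not carry over. Pictures are saved under pics/ and viewed, at most 10 in all, crops included, and the job is handed in when it is done.

Besides the shell and the picture viewer there is one more tool, called as name(argument=value, ...) on one line, values as JSON. arm_command: Moves the arm, as the interface text tells. Its arguments: {"type":"object","properties":{"increments":{"type":"string"},"squeeze":{"type":"number"}},"required":["increments"]}

```bash
mkdir -p pics; ls; cat > h.py <<'E'
from workcell import *
import numpy as np, cv2
from scipy.spatial.transform import Rotation as R
def rec(name,pic,n=2):
    V=np.array(pic["view"]);out=[]
    for d in recognise(name,pic)[:n]:
        p=np.linalg.inv(V)@np.r_[d["location"],1]
        out.append((round(d["p"],2),p[:3].round(0)))
    return out
def save(pic,f): cv2.imwrite(f,cv2.cvtColor(pic["frame"],cv2.COLOR_RGB2BGR))
def proj(pic,p):
    q=np.array(pic["view"])@np.r_[p,1]; u=np.array(pic["K"])@q[:3]; return u[:2]/u[2]
def ray(pic,u,v,z):
    V=np.linalg.inv(np.array(pic["view"])); d=V[:3,:3]@np.linalg.inv(np.array(pic["K"]))@np.array([u,v,1.]); o=V[:3,3]
    return (o+d*(z-o[2])/d[2]).round(1)
E
python3 - <<'E'
from h import *
for c in ("scene","top"):
    s=snapshot(c); save(s,f"pics/{c}0.png"); print(c, np.linalg.inv(s["view"])[:3,3])
    for n in "jack_grip jack_saddle lift_point handle_mid handle extension bowl_mid chuck_mid wax_tin_mid gouge_mid".split(): print(n,rec(n,s))
o=get_obs(); print(o["ee_pos"],o["tcp_rot"],o["time_s"],R.from_rotvec(o["tcp_rot"]).as_matrix().round(3))
E
```

```text
pics
scene [1268.03390855  634.47881854  957.76029032]
jack_grip [(0.87, array([ 516., -161.,   61.]))]
jack_saddle [(0.75, array([ 513., -143.,   51.])), (0.32, array([ 515., -162.,   61.]))]
lift_point [(0.83, array([609., 274., 136.])), (0.19, array([ 514., -160.,   62.]))]
handle_mid [(0.75, array([ 673., -442.,   33.])), (0.58, array([ 480., -308.,  175.]))]
handle [(0.55, array([ 479., -310.,  175.]))]
extension [(0.68, array([608., 275., 135.]))]
bowl_mid [(0.63, array([ 671., -440.,   32.])), (0.51, array([ 516., -161.,   62.]))]
chuck_mid [(0.71, array([791.,  56.,  44.]))]
wax_tin_mid [(0.79, array([ 761., -127.,   52.]))]
gouge_mid [(0.74, array([ 323., -298.,   16.]))]
top [ 265.44708169   -2.08618826 1523.01832055]
jack_grip [(0.96, array([ 488., -183.,   55.]))]
jack_saddle [(0.63, array([ 514., -120.,   54.]))]
lift_point [(0.71, array([579., 254., 140.]))]
handle_mid [(0.64, array([ 479., -314.,  179.]))]
handle [(0.9, array([ 476., -313.,  185.])), (0.6, array([776.,  42.,  52.]))]
extension [(0.57, array([577., 249., 137.]))]
bowl_mid [(0.96, array([ 691., -431.,   26.])), (0.56, array([ 488., -183.,   52.]))]
chuck_mid [(0.69, array([579., 251., 143.])), (0.64, array([778.,  42.,  55.]))]
wax_tin_mid [(0.7, array([ 746., -147.,   60.])), (0.29, array([ 478., -314.,  178.]))]
gouge_mid [(0.63, array([ 332., -350.,   22.]))]
[196.50596237 593.32134148 231.31625312] [-5.00393532e-01 -3.10148491e+00 -6.31848490e-05] 1.1 [[-0.949  0.314  0.   ]
 [ 0.314  0.949  0.   ]
 [ 0.     0.    -1.   ]]
```

View pics/scene0.png

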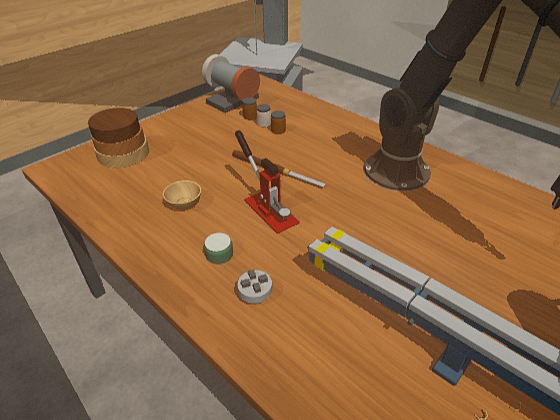

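View pics/top0.png

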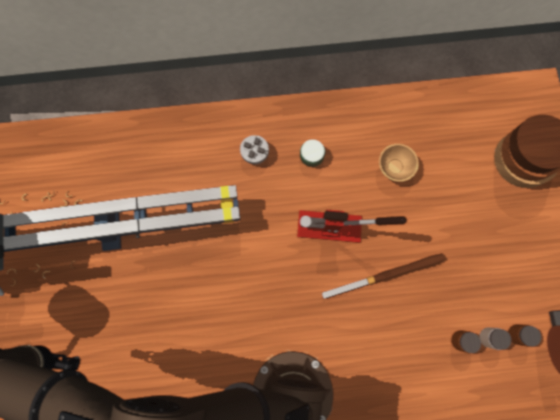

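The scene view shows the jack at about (270,195), its handle at (245,145) and the yellow band at (325,250). In the top view the jack base is at (330,226), the grip at (336,216), the saddle at (306,222) and the yellow band at (228,203). I'll enlarge these areas.

```bash
python3 - <<'E'
from h import *
a=cv2.imread("pics/top0.png");b=cv2.imread("pics/scene0.png")
A=cv2.resize(a[195:255,285:415],None,fx=6,fy=6,interpolation=cv2.INTER_CUBIC) #780x360
B=cv2.resize(a[175:235,205:260],None,fx=4,fy=4,interpolation=cv2.INTER_CUBIC) #220x240
C=cv2.resize(b[125:245,225:305],None,fx=2,fy=2,interpolation=cv2.INTER_CUBIC) #160x240
D=cv2.resize(b[220:280,300:400],None,fx=4,fy=4,interpolation=cv2.INTER_CUBIC)
im=np.zeros((600,780,3),np.uint8); im[:360]=A; im[360:,:220]=B; im[360:,220:380]=C; im[360:,380:]=D[:, :400]
cv2.imwrite("pics/c1.png",im)
s=snapshot("top"); t=snapshot("scene")
np.savez("cal.npz",tK=s["K"],tv=s["view"],sK=t["K"],sv=t["view"])
E
```

```text
(no output)
```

View pics/c1.png

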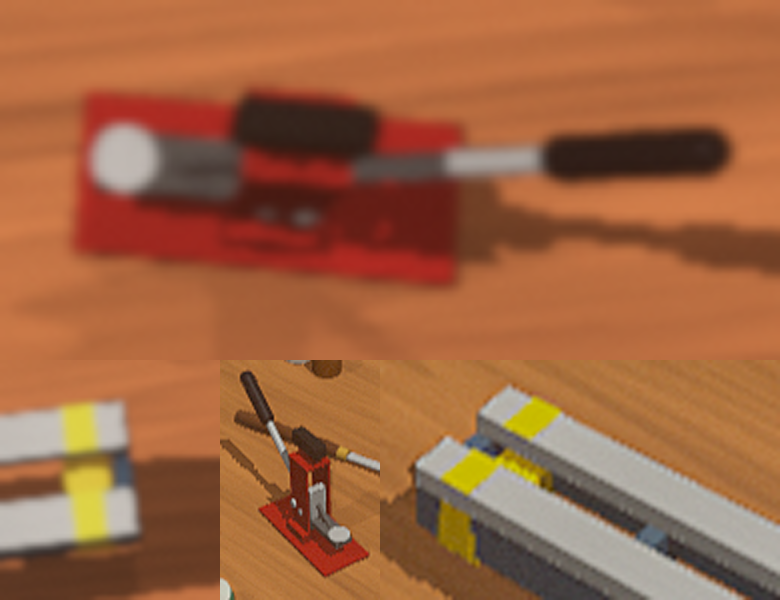

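```bash
cat > m.py <<'E'
import numpy as np
from scipy.optimize import least_squares
c=np.load("cal.npz")
T=dict(K=c["tK"],view=c["tv"]);S=dict(K=c["sK"],view=c["sv"])
from h import ray,proj
tA=lambda x,y:(285+x/6-.42,195+y/6-.42); tB=lambda x,y:(205+x/4-.4,175+(y-360)/4-.4)
sC=lambda x,y:(225+(x-220)/2-.25,125+(y-360)/2-.25); sD=lambda x,y:(300+(x-380)/4-.4,220+(y-360)/4-.4)
# jack-frame points rel grip ground projection (x fwd, y left), z
obs=[(T,tA(307,125),(0,0,196)),(T,tA(125,158),(82,0,56)),(T,tA(85,92),(105,-45,8)),(T,tA(77,250),(105,45,8)),(T,tA(465,123),(-103,-45,8)),(T,tA(455,283),(-103,45,8)),
(S,sC(338,535),(82,0,56)),(S,sC(308,440),(0,0,189)),(S,sC(326,574),(105,-45,3)),(S,sC(368,551),(105,45,4)),(S,sC(259,508),(-103,-45,6))]
def f(p,ret=0):
    x,y,a=p; r=[]
    for P,uv,(u,v,z) in obs:
        w=(x+np.cos(a)*u-np.sin(a)*v,y+np.sin(a)*u+np.cos(a)*v,z); r.append(proj(P,w)-np.array(uv))
    return np.array(r) if ret else np.array(r).ravel()
s=least_squares(f,[500,-190,1.4],loss="soft_l1"); print("jack",s.x.round(3)); print(f(s.x,1).round(1))
x,y,a=s.x; print("saddle",x+82*np.cos(a),y+82*np.sin(a))
for q in [(637,153)]: print("sleeve at z175",ray(T,*tA(*q),175))
print("bands top z138:")
for q in [(62,405),(95,402),(98,450),(66,453),(72,490),(104,487),(108,540),(76,543)]: print(ray(T,*tB(*q),138))
print("ext end", ray(T,*tB(124,400),136),ray(T,*tB(140,538),136))
print("scene:")
for q in [(520,400),(560,408),(545,438),(508,428),(462,455),(500,455),(483,490),(443,483)]: print(ray(S,*sD(*q),138))
# rail direction from top: joint line
print("rail far", ray(T,12,226-.0,150), ray(T,134,197,150),ray(T,235,187,136))
E
python3 m.py
```

```text
jack [ 502.943 -177.802    1.382]
[[ 0.3 -0.1]
 [ 0.1  0.6]
 [ 0.2  0.2]
 [-0.5  0.7]
 [-0.2  0.2]
 [ 0.1  0.6]
 [ 0.1 -0.8]
 [-0.2  0.5]
 [-1.1  1.4]
 [ 0.4  1.7]
 [-1.3  0.3]]
saddle 518.3302183310323 -97.25862316760893
sleeve at z175 [ 475.8 -337.9  175. ]
bands top z138:
[641.6 155.6 138. ]
[641.3 130.2 138. ]
[603.4 131.  138. ]
[603.7 155.4 138. ]
[574.5 153.1 138. ]
[574.2 128.7 138. ]
[533.2 129.  138. ]
[533.5 153.2 138. ]
ext end [641.1 108.2 136. ] [532.6 105.1 136. ]
scene:
[544.9 124.8 138. ]
[532.1 150.  138. ]
[562.5 160.8 138. ]
[572.3 136.5 138. ]
[613.7 130.6 138. ]
[596.2 149.  138. ]
[628.9 161.5 138. ]
[642.2 138.3 138. ]
rail far [580.3 782.5 150. ] [631.1 416.  150. ] [633.7 110.6 136. ]
```

```bash
cat > plan.py <<'E'
from h import *
import sys
def plan(wps,op,pos=None,ang=None):
    """wps: list of (x,y,z,toolY world angle deg,nrows); prints rows"""
    o=get_obs(); M=R.from_rotvec(o["tcp_rot"]).as_matrix(); p=np.array(o["ee_pos"]) if pos is None else np.array(pos,float)
    a=np.degrees(np.arctan2(M[1,1],M[0,1])) if ang is None else ang
    print("now",p.round(1),round(a,2),"zaxis",M[:,2].round(4),"t",round(o["time_s"],2),"F",np.round(o["contact_force"],1),"w",o["gripper_width"],o["grip_force"])
    rows=[]
    for x,y,z,b,n in wps:
        q=np.array([x,y,z],float); dp=(q-p)/n; da=(b-a)/n
        for i in range(n):
            t=np.radians(a); Y=np.array([np.cos(t),np.sin(t),0]);Z=np.array([0,0,-1.]);X=np.cross(Y,Z)
            r=np.round([X@dp/10,Y@dp/10,Z@dp/10],2); rows.append(f"{op:g} {r[0]:g} {r[1]:g} {r[2]:g} 0 0 {-da:.2f}"); a+=da
        p=q;a=b
    for i in range(0,len(rows),8): print("; ".join(rows[i:i+8]))
if __name__=="__main__": plan(eval(sys.argv[1]),float(sys.argv[2]))
E
python3 plan.py "[(420,230,231,35,9),(503,-178,231,-10.8,10)]" 8.54
```

```text
now [196.5 593.3 231.3] 71.67 zaxis [ 0.  0. -1.] t 1.2 F [ 0.1 -0.3 -0.5] w 1.002874825277316 0.0
8.54 -3.63 -3.05 0 0 0 4.07; 8.54 -3.83 -2.79 0 0 0 4.07; 8.54 -4.02 -2.51 0 0 0 4.07; 8.54 -4.19 -2.21 0 0 0 4.07; 8.54 -4.34 -1.91 0 0 0 4.07; 8.54 -4.46 -1.6 0 0 0 4.07; 8.54 -4.56 -1.28 0 0 0 4.07; 8.54 -4.64 -0.95 0 0 0 4.07
8.54 -4.7 -0.62 0 0 0 4.07; 8.54 -3.82 -1.66 0 0 0 4.58; 8.54 -3.94 -1.35 0 0 0 4.58; 8.54 -4.03 -1.03 0 0 0 4.58; 8.54 -4.1 -0.71 0 0 0 4.58; 8.54 -4.15 -0.38 0 0 0 4.58; 8.54 -4.16 -0.04 0 0 0 4.58; 8.54 -4.15 0.29 0 0 0 4.58
8.54 -4.12 0.62 0 0 0 4.58; 8.54 -4.05 0.95 0 0 0 4.58; 8.54 -3.97 1.27 0 0 0 4.58
```

arm_command(increments="8.54 -3.63 -3.05 0 0 0 4.07; 8.54 -3.83 -2.79 0 0 0 4.07; 8.54 -4.02 -2.51 0 0 0 4.07; 8.54 -4.19 -2.21 0 0 0 4.07; 8.54 -4.34 -1.91 0 0 0 4.07; 8.54 -4.46 -1.6 0 0 0 4.07; 8.54 -4.56 -1.28 0 0 0 4.07; 8.54 -4.64 -0.95 0 0 0 4.07")

```text
time_s: 2.0
ee_pos: [395.9, 268.8, 231.6]
tcp_rot: [1.354, 2.835, 0.001]
contact_force: [0.4, -0.1, -0.9]
gripper_width: 1.0
grip_force: 0.0
```

arm_command(increments="8.54 -4.7 -0.62 0 0 0 4.07; 8.54 -3.82 -1.66 0 0 0 4.58; 8.54 -3.94 -1.35 0 0 0 4.58; 8.54 -4.03 -1.03 0 0 0 4.58; 8.54 -4.1 -0.71 0 0 0 4.58; 8.54 -4.15 -0.38 0 0 0 4.58; 8.54 -4.16 -0.04 0 0 0 4.58; 8.54 -4.15 0.29 0 0 0 4.58")

```text
time_s: 2.8
ee_pos: [478.4, -57.0, 231.7]
tcp_rot: [2.166, 2.275, 0.001]
contact_force: [0.3, 0.5, 0.7]
gripper_width: 1.002
grip_force: 0.0
```

```bash
python3 plan.py "[(503,-178,231,-10.8,4)]" 8.54
```

```text
now [478.4 -57.  231.7] 2.81 zaxis [ 9.e-04  4.e-04 -1.e+00] t 2.8 F [0.3 0.5 0.7] w 1.0020360039554632 0.0
8.54 -3.05 0.46 0.02 0 0 3.40; 8.54 -3.02 0.65 0.02 0 0 3.40; 8.54 -2.97 0.82 0.02 0 0 3.40; 8.54 -2.92 1 0.02 0 0 3.40
```

arm_command(increments="8.54 -3.05 0.46 0 0 0 3.4; 8.54 -3.02 0.65 0 0 0 3.4; 8.54 -2.97 0.82 0 0 0 3.4; 8.54 -2.92 1 0 0 0 3.4; 8.54 0 0 0 0 0 0")

```text
time_s: 3.3
ee_pos: [503.2, -180.9, 231.7]
tcp_rot: [2.423, 1.996, -0.002]
contact_force: [-0.6, 0.2, -0.5]
gripper_width: 0.999
grip_force: 0.0
```

```bash
python3 - <<'E'
from h import *
from plan import plan
plan([(503,-178,168,-10.8,3)],8.54)
s=snapshot("scene");t=snapshot("top")
im=np.zeros((600,800,3),np.uint8)
A=cv2.resize(s["frame"][90:240,205:330],None,fx=3.2,fy=4/1.25,interpolation=cv2.INTER_CUBIC);A=A[:480,:400];im[:A.shape[0],:A.shape[1]]=A
B=cv2.resize(t["frame"][170:290,270:395],None,fx=3.2,fy=3.2,interpolation=cv2.INTER_CUBIC);im[:B.shape[0],400:400+B.shape[1]]=B
save(dict(frame=im),"pics/d1.png")
E
```

```text
now [ 503.2 -180.9  231.7] -11.03 zaxis [ 0.001  -0.0027 -1.    ] t 3.3 F [-0.6  0.2 -0.5] w 0.9992726881958588 0.0
8.54 0.09 -0.02 2.12 0 0 -0.08; 8.54 0.09 -0.02 2.12 0 0 -0.08; 8.54 0.09 -0.02 2.12 0 0 -0.08
```

View pics/d1.png

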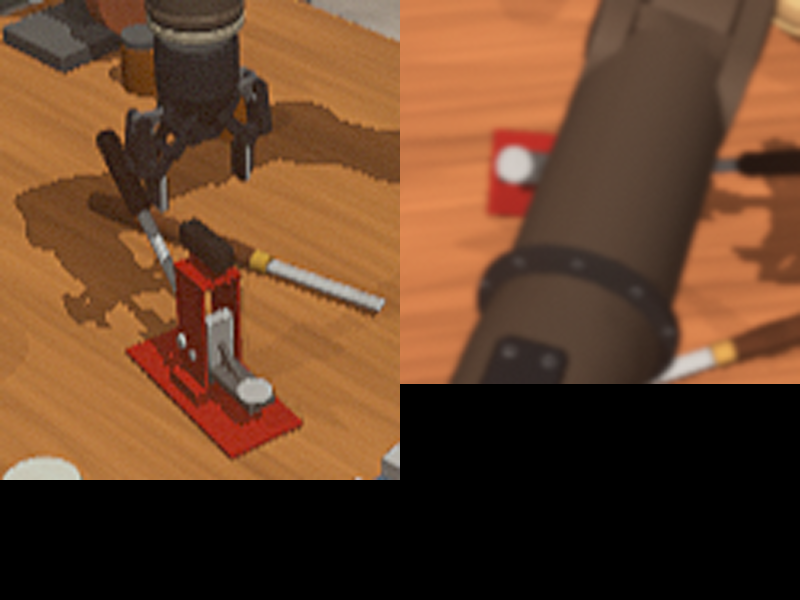

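The gripper straddles the black grip: the fingertips are at (163,208) and (243,178) in the crop, with the grip below at (207,243). I'll lower onto it.

arm_command(increments="8.54 0.1 0 2.12 0 0 0; 8.54 0.1 0 2.12 0 0 0; 8.54 0.1 0 2.12 0 0 0; 2 0 0 0 0 0 0; 1 0 0 0 0 0 0; 1 0 0 0 0 0 0", squeeze=60)

```text
time_s: 4.0
ee_pos: [504.4, -173.2, 168.9]
tcp_rot: [2.416, 2.007, 0.002]
contact_force: [-0.0, 0.4, 0.2]
gripper_width: 0.513
grip_force: 0.0
```

arm_command(increments="1 0 0 0 0 0 0; 1 0 0 0 0 0 0; 1 0 0 0 0 0 0; 1 0 0 0 0 0 0; 1 0 0 0 0 0 0", squeeze=80)

```text
time_s: 4.5
ee_pos: [503.7, -173.3, 168.8]
tcp_rot: [-2.418, -2.005, -0.002]
contact_force: [-3.7, 2.2, 9.4]
gripper_width: 0.266
grip_force: 78.7
```

```bash
python3 -c "
from plan import plan
plan([(530,-172,167,-10.8,1)],1)"
```

```text
now [ 503.7 -173.3  168.8] -10.66 zaxis [ 7.e-04  1.e-03 -1.e+00] t 4.5 F [-3.7  2.2  9.4] w 0.2662910968938004 78.67627143859863
1 0.61 2.56 0.18 0 0 0.14
```

```bash
python3 -c "
from plan import plan
plan([(503.7,-173.3,188.8,-10.7,2),(587,-20,186,1,6)],1)"
```

```text
now [ 503.7 -173.3  168.8] -10.66 zaxis [ 7.e-04  1.e-03 -1.e+00] t 4.5 F [-3.7  2.2  9.4] w 0.2662910968938004 78.67627143859863
1 -0 0 -1 0 0 0.02; 1 -0 0 -1 0 0 0.02; 1 2.77 0.89 0.05 0 0 -1.95; 1 2.74 0.98 0.05 0 0 -1.95; 1 2.7 1.08 0.05 0 0 -1.95; 1 2.66 1.17 0.05 0 0 -1.95; 1 2.62 1.26 0.05 0 0 -1.95; 1 2.58 1.35 0.05 0 0 -1.95
```

arm_command(increments="1 0 0 -1 0 0 0; 1 0 0 -1 0 0 0; 1 2.77 0.89 0.05 0 0 -1.95; 1 2.74 0.98 0.05 0 0 -1.95; 1 2.7 1.08 0.05 0 0 -1.95; 1 2.66 1.17 0.05 0 0 -1.95; 1 2.62 1.26 0.05 0 0 -1.95; 1 2.58 1.35 0.05 0 0 -1.95")

```text
time_s: 5.3
ee_pos: [587.5, -18.4, 184.9]
tcp_rot: [-2.198, -2.244, 0.0]
contact_force: [0.3, 0.1, -8.2]
gripper_width: 0.267
grip_force: 79.6
```

arm_command(increments="1 0 0 0 0 0 0; 1 0 0 0 0 0 0; 1 0 0 0 0 0 0")

```text
time_s: 5.6
ee_pos: [586.6, -20.6, 184.7]
tcp_rot: [2.201, 2.241, -0.001]
contact_force: [-0.8, -0.0, -9.3]
gripper_width: 0.269
grip_force: 79.8
```

```bash
python3 - <<'E'
from h import *
from plan import plan
s=snapshot("scene");t=snapshot("top")
plan([(587,-20,186,1,1)],1)
for n in ("jack_saddle","jack_grip","lift_point"): print(n,rec(n,s),rec(n,t))
im=np.zeros((600,800,3),np.uint8)
A=cv2.resize(s["frame"][140:290,260:400],None,fx=4,fy=4,interpolation=cv2.INTER_CUBIC)[:600,:540];im[:A.shape[0],:A.shape[1]]=A
B=cv2.resize(t["frame"][160:260,210:275],None,fx=4,fy=4,interpolation=cv2.INTER_CUBIC)[:600,:260];im[:B.shape[0],540:540+B.shape[1]]=B
save(dict(frame=im),"pics/d2.png")
E
```

```text
now [586.6 -20.9 184.8] 1.0 zaxis [-2.e-04 -4.e-04 -1.e+00] t 5.7 F [ 0.  -0.4 -8.7] w 0.26370268004670133 79.76869940757751
1 0.09 0.04 -0.12 0 0 -0.00
jack_saddle [(0.93, array([592.,  18.,  67.])), (0.22, array([ 595., -159.,  194.]))] []
jack_grip [(0.67, array([603., -15.,  70.]))] [(0.65, array([ 587., -115.,   24.]))]
lift_point [(0.59, array([607., 275., 139.]))] [(0.72, array([579., 251., 140.]))]
```

View pics/d2.png

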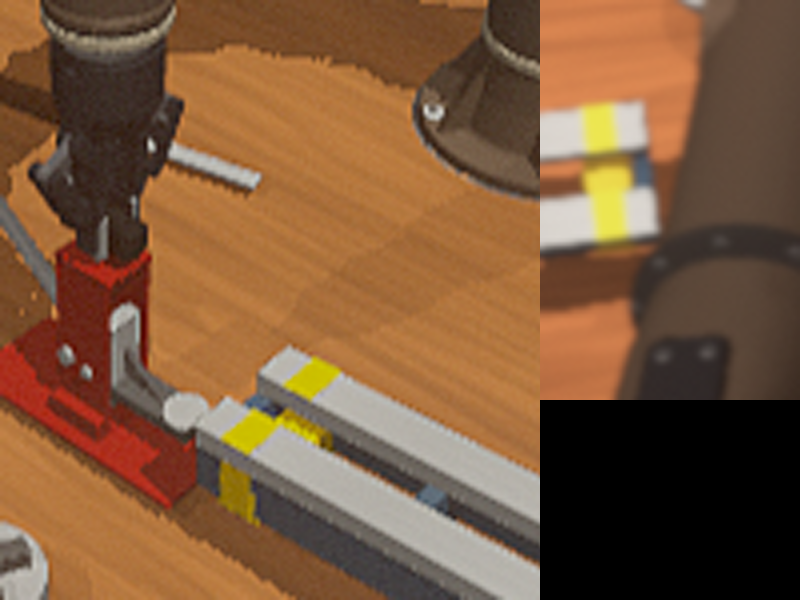

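The jack hangs level in the gripper, with its saddle at crop (185,408), just short of the extension's free end. The yellow bands are centred at about (250,433) and (313,378). I'll work out the remaining offset.

```bash
python3 - <<'E'
import numpy as np
c=np.load("cal.npz")
from h import ray,proj
T=dict(K=c["tK"],view=c["tv"]);S=dict(K=c["sK"],view=c["sv"])
g=lambda x,y:(260+x/4-.4,140+y/4-.4)
print("saddle",ray(S,*g(185,408),71.8), "near saddle for grip pred", proj(S,(585,57,71.8)),g(185,408))
for q in [(248,412),(278,420),(248,455),(222,445),(315,357),(342,372),(312,400),(285,385)]: print(ray(S,*g(*q),138))
print("end corners",ray(S,*g(288,346),136),ray(S,*g(258,377),136),ray(S,*g(225,398),136),ray(S,*g(197,430),136))
print("base front corners",ray(S,*g(172,506),18),)
E
```

```text
saddle [584.   55.2  71.8] near saddle for grip pred [306.08612285 242.0908234 ] (305.85, 241.6)
[608.8 131.6 138. ]
[600.7 151.  138. ]
[639.2 157.3 138. ]
[644. 139. 138.]
[535.3 130.5 138. ]
[534.3 153.4 138. ]
[570.1 155.6 138. ]
[571.4 133.1 138. ]
end corners [537.7 108.5 136. ] [576.4 113.4 136. ] [607.7 110.4 136. ] [643.5 116.7 136. ]
base front corners [624.1  80.3  18. ]
```

arm_command(increments="1 0 0 0.6 0 0 0; 1 0 0 0.6 0 0 0; 1 1.6 0.06 0 0 0 0; 1 1.8 0.06 0 0 0 0; 1 1.8 0.06 0 0 0 0; 1 1.8 0.06 0 0 0 0; 1 1.6 0 0 0 0 0; 1 0.35 0 0 0 0 0")

```text
time_s: 6.8
ee_pos: [587.3, 73.0, 172.2]
tcp_rot: [-2.195, -2.245, -0.001]
contact_force: [-0.7, -0.3, -8.3]
gripper_width: 0.267
grip_force: 79.8
```

arm_command(increments="1 0 0 0 0 0 0; 1 0 0 0.1 0 0 0; 1 0 0 0 0 0 0")

```text
time_s: 7.1
ee_pos: [587.6, 68.1, 171.7]
tcp_rot: [2.202, 2.24, -0.001]
contact_force: [-0.1, 0.8, -8.6]
gripper_width: 0.267
grip_force: 79.7
```

```bash
python3 - <<'E'
from h import *
from plan import plan
s=snapshot("scene")
plan([(588.9,68.8,168.8,1,1)],1)
im=cv2.resize(s["frame"][140:290,280:420],None,fx=4,fy=4,interpolation=cv2.INTER_CUBIC)
save(dict(frame=im),"pics/d3.png")
E
```

```text
now [587.6  68.3 171.7] 0.98 zaxis [-0.e+00 -5.e-04 -1.e+00] t 7.15 F [ 1.1 -0.5 -8.5] w 0.269457911770361 79.71423983573914
1 0.05 0.13 0.29 0 0 -0.02
```

View pics/d3.png

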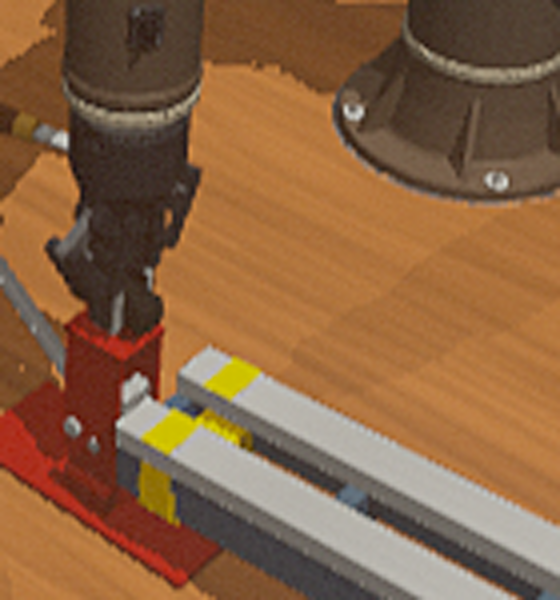

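The jack's toe is under the free end, with the base corner at (185,580) and the ram beside the end face at (135,385). It still hangs about 3 mm above the bench, so I'll lower it.

arm_command(increments="1 0 0.13 0.15 0 0 0; 1 0 0 0.15 0 0 0; 1 0 0 0 0 0 0; 1 0 0 0 0 0 0")

```text
time_s: 7.55
ee_pos: [589.1, 69.3, 168.8]
tcp_rot: [2.201, 2.242, 0.0]
contact_force: [0.1, -0.4, -7.6]
gripper_width: 0.264
grip_force: 79.9
```

arm_command(increments="1 0 0 0.07 0 0 0; 1 0 0 0.07 0 0 0; 1 0 0 0 0 0 0")

```text
time_s: 7.85
ee_pos: [589.3, 69.3, 168.7]
tcp_rot: [2.2, 2.242, 0.002]
contact_force: [-4.6, -1.0, 6.9]
gripper_width: 0.27
grip_force: 82.0
```

arm_command(increments="3 0 0 0 0 0 0; 8.54 0 0 0 0 0 0; 8.54 0 0 0 0 0 0; 8.54 0 0 0 0 0 0; 8.54 0 0 -0.5 0 0 0; 8.54 0 0 -3 0 0 0; 8.54 0 0 -4.2 0 0 0; 8.54 0 0 0 0 0 0")

```text
time_s: 8.65
ee_pos: [591.9, 69.3, 249.9]
tcp_rot: [2.197, 2.238, 0.011]
contact_force: [0.3, 0.3, -0.2]
gripper_width: 1.001
grip_force: 0.0
```

```bash
python3 - <<'E'
from h import *
from plan import plan
s=snapshot("scene");t=snapshot("top")
plan([(592,-96,245,1,4)],0)
print(rec("handle_mid",s),rec("handle_mid",t),rec("handle",s))
im=np.zeros((600,800,3),np.uint8)
A=cv2.resize(s["frame"][140:290,250:390],None,fx=4,fy=4,interpolation=cv2.INTER_CUBIC)[:600,:540];im[:A.shape[0],:A.shape[1]]=A
B=cv2.resize(t["frame"][150:260,250:380],None,fx=2,fy=2,interpolation=cv2.INTER_CUBIC)[:600,:260];im[:B.shape[0],540:540+B.shape[1]]=B
save(dict(frame=im),"pics/d4.png")
E
```

```text
now [589.6  69.7 245.6] 1.09 zaxis [ 2.5e-03  8.0e-04 -1.0e+00] t 8.75 F [-0.4 -0.2 -0.6] w 0.9986506589654188 0.0
0 -4.14 -0.02 0.01 0 0 0.02; 0 -4.14 -0.02 0.01 0 0 0.02; 0 -4.14 -0.02 0.01 0 0 0.02; 0 -4.14 -0.01 0.01 0 0 0.02
[(0.57, array([597., -68., 175.]))] [] [(0.56, array([596., -68., 173.]))]
```

View pics/d4.png

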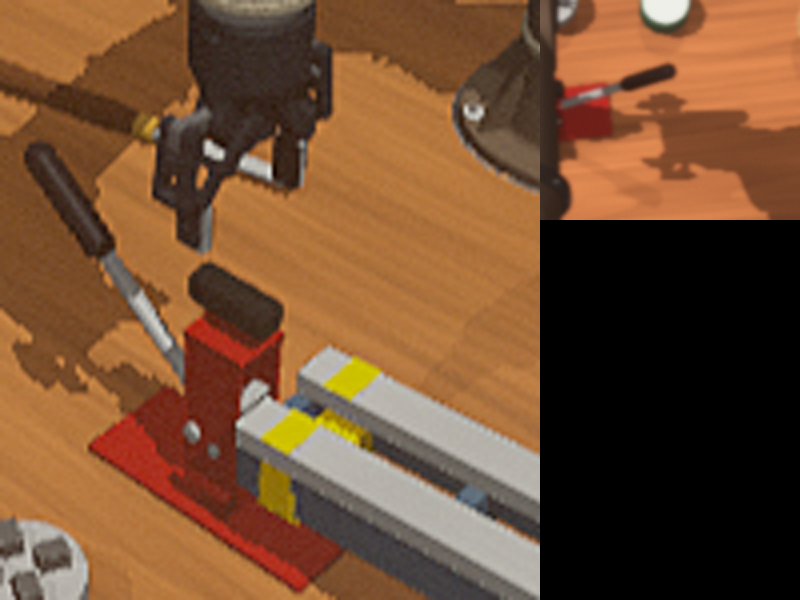

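The jack stands upright on its own. Its grip is at (237,300), the sleeve runs from (40,150) to (98,245), and the base is under the free end.

```bash
python3 - <<'E'
import numpy as np
c=np.load("cal.npz")
from h import ray,proj
T=dict(K=c["tK"],view=c["tv"]);S=dict(K=c["sK"],view=c["sv"])
g=lambda x,y:(250+x/4-.4,140+y/4-.4)
print("sleeve S",ray(S,*g(68,200),190),"T",ray(T,303-.25,188.2-.25,195), "T ends",ray(T,250+(627-540)/2,150+84/2,160),ray(T,250+(672-540)/2,150+72/2,220))
print("grip S",ray(S,*g(237,300),188),"base rear/front near corners",ray(S,*g(92,447),5),ray(S,*g(305,587),4))
E
```

```text
sleeve S [594.5 -92.2 190. ] T [594.3 -91.5 195. ] T ends [593.4 -64.8 160. ] [ 589.8 -128.4  220. ]
grip S [590.7  67.9 188. ] base rear/front near corners [633.7 -34.    5. ] [625.9 170.5   4. ]
```

arm_command(increments="0 -4.14 0 0 0 0 0; 0 -4.14 0.1 0 0 0 0; 0 -4.14 0 0 0 0 0; 0 -4.14 0 0 0 0 0; 0 0 0 0 0 0 0; 0 0 0 0 0 0 0; 0 0 0 0 0 0 0; 0 0 0 0 0 0 0")

```text
time_s: 9.7
ee_pos: [593.1, -94.1, 243.8]
tcp_rot: [-2.197, -2.244, 0.0]
contact_force: [-0.7, -0.1, -0.1]
gripper_width: 0.0
grip_force: 0.0
```

arm_command(increments="0 0 0 3 0 0 0; 0 -0.9 0 1.6 0 0 0; 0 -0.95 0 1.6 0 0 0; 0 -0.7 0 1.65 0 0 0; 0 -0.7 0 1.65 0 0 0; 0 -0.45 0 1.75 0 0 0; 0 -0.4 0 1.75 0 0 0; 0 0 0 0 0 0 0")

```text
time_s: 10.5
ee_pos: [592.9, -136.0, 112.4]
tcp_rot: [-2.198, -2.242, 0.003]
contact_force: [-0.5, -0.7, 1.7]
gripper_width: 0.004
grip_force: 0.7
```

arm_command(increments="0 -0.2 0 1.5 0 0 0; 0 -0.1 0 1.5 0 0 0; 0 0 0 1 0 0 0; 0 0 0 0.3 0 0 0; 0 0 0 0 0 0 0")

```text
time_s: 11.0
ee_pos: [593.7, -139.5, 70.9]
tcp_rot: [-2.2, -2.242, 0.0]
contact_force: [0.3, 0.0, 1.9]
gripper_width: -0.0
grip_force: 0.9
```

arm_command(increments="0 0 0 0.3 0 0 0; 0 0 0 0.2 0 0 0; 0 0 0 0 0 0 0")

```text
time_s: 11.3
ee_pos: [593.8, -139.6, 66.3]
tcp_rot: [-2.2, -2.242, -0.0]
contact_force: [-0.5, 0.8, 2.3]
gripper_width: 0.0
grip_force: 1.0
```

arm_command(increments="0 0 0 0.15 0 0 0; 0 0 0 0 0 0 0")

```text
time_s: 11.5
ee_pos: [593.9, -139.7, 64.8]
tcp_rot: [-2.2, -2.242, -0.0]
contact_force: [0.0, 1.2, 2.2]
gripper_width: 0.006
grip_force: 1.0
```

arm_command(increments="0 0 0 0.1 0 0 0; 0 0 0 0 0 0 0")

```text
time_s: 11.7
ee_pos: [593.9, -139.8, 63.7]
tcp_rot: [-2.2, -2.242, -0.0]
contact_force: [0.9, 1.1, 1.5]
gripper_width: -0.003
grip_force: 1.0
```

arm_command(increments="0 0 0 0.07 0 0 0; 0 0 0 0 0 0 0")

```text
time_s: 11.9
ee_pos: [593.9, -139.8, 63.0]
tcp_rot: [2.2, 2.242, 0.0]
contact_force: [-0.3, 1.3, 1.9]
gripper_width: -0.001
grip_force: 1.0
```

arm_command(increments="0 0.1 0 -2 0 0 0; 0 0.2 0 -3 0 0 0; 0 0.85 0 -3.5 0 0 0; 0 1.4 0 -3.3 0 0 0; 0 1.85 0 -3.2 0 0 0; 0 0 0 -3.1 0 0 0; 0 0 0 0 0 0 0; 0 0 0 0 0 0 0")

```text
time_s: 12.7
ee_pos: [593.3, -96.3, 244.5]
tcp_rot: [2.2, 2.241, 0.001]
contact_force: [0.5, 1.0, -0.4]
gripper_width: 0.0
grip_force: 0.0
```

```bash
python3 - <<'E'
from h import *
s=snapshot("scene"); print(get_obs()["ee_pos"].round(1) if hasattr(get_obs()["ee_pos"],'round') else get_obs()["ee_pos"])
print(rec("handle_mid",s))
im=cv2.resize(s["frame"][140:290,250:390],None,fx=4,fy=4,interpolation=cv2.INTER_CUBIC)
save(dict(frame=im),"pics/d5.png")
E
```

```text
[592.6 -96.1 243.5]
[(0.82, array([599., -70., 172.]))]
```

View pics/d5.png

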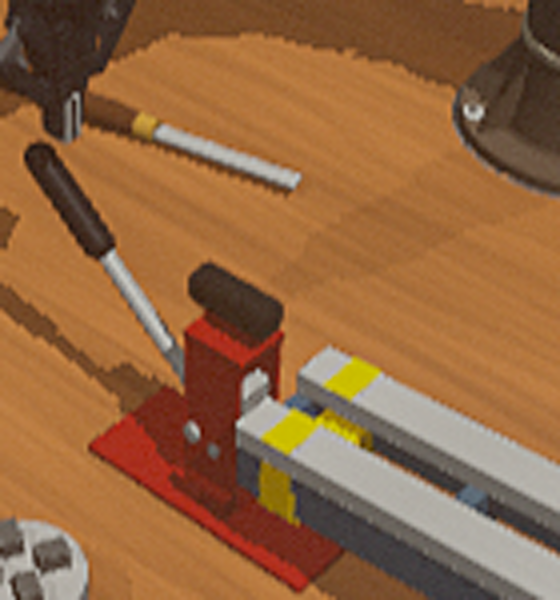

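The jack hasn't moved, the handle is fully up again at (68,200), and the rack top has risen by a few pixels at (258,380). Next is stroke 2.

arm_command(increments="0 0 0 3 0 0 0; 0 -0.9 0 1.6 0 0 0; 0 -0.95 0 1.6 0 0 0; 0 -0.7 0 1.65 0 0 0; 0 -0.7 0 1.65 0 0 0; 0 -0.45 0 1.75 0 0 0; 0 -0.4 0 1.75 0 0 0; 0 -0.2 0 1.5 0 0 0")

```text
time_s: 13.6
ee_pos: [593.2, -140.5, 97.5]
tcp_rot: [2.202, 2.24, -0.003]
contact_force: [0.4, -2.9, 3.6]
gripper_width: -0.002
grip_force: 1.8
```

arm_command(increments="0 -0.1 0 1.5 0 0 0; 0 0 0 1 0 0 0; 0 0 0 0.3 0 0 0; 0 0 0 0.3 0 0 0; 0 0 0 0 0 0 0")

```text
time_s: 14.1
ee_pos: [593.6, -139.9, 68.1]
tcp_rot: [-2.2, -2.242, 0.0]
contact_force: [-2.9, -3.1, 4.7]
gripper_width: 0.004
grip_force: 2.2
```

arm_command(increments="0 0 0 0.3 0 0 0; 0 0 0 0.2 0 0 0; 0 0 0 0 0 0 0; 0 0 0 0.06 0 0 0; 0 0 0 0 0 0 0")

```text
time_s: 14.6
ee_pos: [593.9, -139.7, 62.6]
tcp_rot: [-2.2, -2.242, -0.0]
contact_force: [-2.6, -2.0, 4.1]
gripper_width: -0.001
grip_force: 2.2
```

arm_command(increments="0 0.1 0 -2 0 0 0; 0 0.2 0 -3 0 0 0; 0 0.85 0 -3.5 0 0 0; 0 1.4 0 -3.3 0 0 0; 0 1.85 0 -3.2 0 0 0; 0 0 0 -3.1 0 0 0; 0 0 0 0 0 0 0; 0 0 0 0 0 0 0")

```text
time_s: 15.4
ee_pos: [593.5, -95.1, 243.8]
tcp_rot: [2.199, 2.243, 0.002]
contact_force: [-0.5, 0.2, -0.5]
gripper_width: -0.001
grip_force: 0.0
```

```bash
python3 - <<'E'
from h import *
s=snapshot("scene"); print(get_obs()["ee_pos"])
im=np.hstack([cv2.resize(s["frame"][140:290,250:345],None,fx=4,fy=4,interpolation=cv2.INTER_CUBIC),
 cv2.resize(s["frame"][220:320,340:445],None,fx=4,fy=6,interpolation=cv2.INTER_CUBIC)])
save(dict(frame=im),"pics/d6.png"); print(im.shape)
E
```

```text
[592.86685628 -95.21628358 242.8503273 ]
(600, 800, 3)
```

View pics/d6.png

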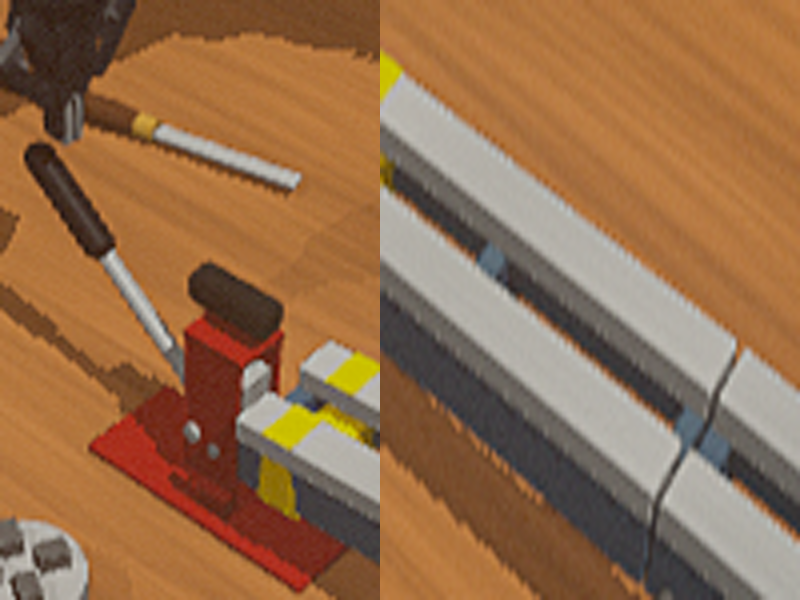

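The extension has risen about 2 px at its free end, now at (240,412), with the handle fully up and the jack unmoved. On stroke 3 I'll slow down near 0.5 rad.

arm_command(increments="0 0 0 3 0 0 0; 0 -0.9 0 1.6 0 0 0; 0 -0.95 0 1.6 0 0 0; 0 -0.7 0 1.65 0 0 0; 0 -0.7 0 1.65 0 0 0; 0 -0.35 0 1.4 0 0 0; 0 -0.25 0 0.7 0 0 0; 0 0 0 0 0 0 0")

```text
time_s: 16.25
ee_pos: [593.2, -135.4, 126.1]
tcp_rot: [-2.201, -2.24, 0.003]
contact_force: [-1.5, -2.0, 5.4]
gripper_width: -0.0
grip_force: 2.6
```

arm_command(increments="0 -0.1 0 0.4 0 0 0; 0 -0.05 0 0.3 0 0 0; 0 0 0 0 0 0 0")

```text
time_s: 16.55
ee_pos: [593.5, -136.6, 120.2]
tcp_rot: [2.201, 2.241, -0.001]
contact_force: [-0.5, -3.2, 5.3]
gripper_width: 0.001
grip_force: 2.7
```

arm_command(increments="0 -0.05 0 0.3 0 0 0; 0 -0.05 0 0.3 0 0 0; 0 0 0 0 0 0 0")

```text
time_s: 16.85
ee_pos: [593.6, -137.8, 114.3]
tcp_rot: [2.201, 2.241, -0.001]
contact_force: [0.2, -2.5, 6.7]
gripper_width: 0.002
grip_force: 2.8
```

arm_command(increments="0 -0.05 0 0.3 0 0 0; 0 -0.05 0 0.3 0 0 0; 0 0 0 0 0 0 0")

```text
time_s: 17.15
ee_pos: [593.7, -139.0, 108.4]
tcp_rot: [2.201, 2.241, -0.001]
contact_force: [-0.3, -3.3, 7.9]
gripper_width: 0.001
grip_force: 2.9
```

arm_command(increments="0 0 0 0.3 0 0 0; 0 0 0 0 0 0 0")

```text
time_s: 17.35
ee_pos: [593.9, -138.9, 105.5]
tcp_rot: [2.201, 2.241, -0.001]
contact_force: [0.3, -3.6, 6.3]
gripper_width: 0.003
grip_force: 3.0
```

arm_command(increments="0 0 0 0.3 0 0 0; 0 0 0 0 0 0 0")

```text
time_s: 17.55
ee_pos: [594.0, -138.9, 102.6]
tcp_rot: [2.2, 2.241, -0.001]
contact_force: [-0.0, -3.1, 6.8]
gripper_width: 0.002
grip_force: 3.0
```

arm_command(increments="0 0 0 0.3 0 0 0; 0 0 0 0 0 0 0")

```text
time_s: 17.75
ee_pos: [594.0, -139.0, 99.6]
tcp_rot: [2.2, 2.24, -0.001]
contact_force: [0.9, -3.3, 6.9]
gripper_width: -0.001
grip_force: 3.0
```

arm_command(increments="0 0 0 0.3 0 0 0; 0 0 0 0 0 0 0")

```text
time_s: 17.95
ee_pos: [594.0, -139.3, 96.7]
tcp_rot: [2.2, 2.24, -0.001]
contact_force: [0.1, -3.3, 8.1]
gripper_width: -0.001
grip_force: 3.4
```

arm_command(increments="0 0 0 0.3 0 0 0; 0 0 0 0 0 0 0")

```text
time_s: 18.15
ee_pos: [594.1, -139.5, 93.8]
tcp_rot: [2.2, 2.24, -0.001]
contact_force: [-0.9, -4.8, 8.3]
gripper_width: 0.001
grip_force: 3.8
```

arm_command(increments="0 0 0 0.2 0 0 0; 0 0 0 0 0 0 0")

```text
time_s: 18.35
ee_pos: [594.1, -139.8, 92.0]
tcp_rot: [2.2, 2.239, -0.001]
contact_force: [-0.4, -5.3, 8.5]
gripper_width: 0.002
grip_force: 4.1
```

arm_command(increments="0 0 0 0.2 0 0 0; 0 0 0 0 0 0 0")

```text
time_s: 18.55
ee_pos: [594.1, -140.0, 90.0]
tcp_rot: [2.2, 2.239, -0.001]
contact_force: [-0.6, -5.4, 8.8]
gripper_width: 0.001
grip_force: 4.4
```

arm_command(increments="0 0 0 0.2 0 0 0; 0 0 0 0 0 0 0")

```text
time_s: 18.75
ee_pos: [594.1, -140.3, 88.2]
tcp_rot: [2.2, 2.238, -0.001]
contact_force: [-1.8, -5.8, 10.0]
gripper_width: -0.002
grip_force: 4.7
```

arm_command(increments="0 0.05 0 0.3 0 0 0; 0 0 0 0 0 0 0")

```text
time_s: 18.95
ee_pos: [594.3, -139.9, 85.2]
tcp_rot: [2.2, 2.238, -0.001]
contact_force: [-0.5, -6.1, 11.0]
gripper_width: 0.0
grip_force: 5.2
```

arm_command(increments="0 0.05 0 0.3 0 0 0; 0 0 0 0 0 0 0")

```text
time_s: 19.15
ee_pos: [594.3, -140.1, 82.4]
tcp_rot: [2.2, 2.237, -0.002]
contact_force: [-1.2, -8.1, 11.6]
gripper_width: -0.002
grip_force: 5.8
```

```bash
python3 - <<'E'
from h import *
s=snapshot("scene"); now=s["frame"]
ref=cv2.cvtColor(cv2.imread("pics/scene0.png"),cv2.COLOR_BGR2RGB)
def yc(f):
    h=cv2.cvtColor(f,cv2.COLOR_RGB2HSV); m=cv2.inRange(h,(22,150,180),(35,255,255)); m[:220]=0;m[290:]=0;m[:,:300]=0;m[:,380:]=0
    n,l,st,c=cv2.connectedComponentsWithStats(m); return [(st[i][4],c[i].round(2)) for i in range(1,n) if st[i][4]>15]
print(yc(ref));print(yc(now))
# sub-pixel shift of patches (template match, ECC)
g=lambda f:cv2.cvtColor(f,cv2.COLOR_RGB2GRAY).astype(np.float32)
for (x0,y0,x1,y1) in [(318,232,350,268),(345,240,385,290),(375,255,410,300),(430,290,470,340),(470,320,520,370)]:
    W=np.eye(2,3,dtype=np.float32)
    cc,W=cv2.findTransformECC(g(ref)[y0:y1,x0:x1],g(now)[y0:y1,x0:x1],W,cv2.MOTION_TRANSLATION,(3,200,1e-5)); print((x0,y0),round(cc,3),W[:,2].round(2))
p=np.array([587,144,137.])
for sag in (.04,.05,.065): print(sag, proj(s,(587,144,150))-proj(s,(587,144-62*sag,150-265*sag)))
print(proj(s,(587,147,150)))
E
```

```text
[(np.int32(80), array([337.89, 233.92])), (np.int32(104), array([325.08, 247.38]))]
[(np.int32(82), array([338.94, 230.78])), (np.int32(111), array([326.  , 243.99]))]
(318, 232) 0.985 [ 0.86 -3.03]
(345, 240) 0.969 [ 1.32 -1.61]
(375, 255) 0.988 [ 0.07 -1.1 ]
(430, 290) 1.0 [-0.03 -0.01]
(470, 320) 1.0 [-0.03 -0.01]
0.04 [ 0.96290003 -2.3823804 ]
0.05 [ 1.20153988 -2.97281646]
0.065 [ 1.55795334 -3.85464471]
[331.46954633 238.03841227]
```

arm_command(increments="0 -0.1 0 0.1 0 0 0; 0 0 0 0 0 0 0; 0 0 0 0 0 0 0; 0 0 0 0 0 0 0")

```text
time_s: 19.6
ee_pos: [594.3, -140.3, 81.5]
tcp_rot: [2.2, 2.238, -0.001]
contact_force: [-1.8, -5.7, 11.1]
gripper_width: 0.001
grip_force: 5.7
```

```bash
python3 - <<'E'
from h import *
s=snapshot("scene"); now=s["frame"]
ref=cv2.cvtColor(cv2.imread("pics/scene0.png"),cv2.COLOR_BGR2RGB)
g=lambda f:cv2.cvtColor(f,cv2.COLOR_RGB2GRAY).astype(np.float32)
def ecc(a,b):
    W=np.eye(2,3,dtype=np.float32); cc,W=cv2.findTransformECC(a,b,W,cv2.MOTION_TRANSLATION,(3,200,1e-5)); return round(cc,3),W[:,2].round(2)
print("band",ecc(g(ref)[232:268,318:350],g(now)[232:268,318:350]))
d5=cv2.cvtColor(cv2.imread("pics/d5.png"),cv2.COLOR_BGR2RGB); n4=cv2.resize(now[140:290,250:390],None,fx=4,fy=4,interpolation=cv2.INTER_CUBIC)
print("jack (x4 px): grip",ecc(g(d5)[255:360,180:290],g(n4)[255:360,180:290])," base",ecc(g(d5)[430:590,90:230],g(n4)[430:590,90:230]))
A=cv2.resize(now[220:320,300:450],None,fx=5,fy=5.8,interpolation=cv2.INTER_CUBIC)
save(dict(frame=A),"pics/d7.png")
print(get_obs()["contact_force"],get_obs()["ee_pos"])
E
```

```text
band (0.984, array([ 0.78, -3.08], dtype=float32))
jack (x4 px): grip (0.964, array([-0.04, -0.88], dtype=float32))  base (0.996, array([0.05, 0.03], dtype=float32))
[-1.43905913 -5.994523   11.67603525] [ 594.25786534 -140.26146376   81.51078726]
```

View pics/d7.png

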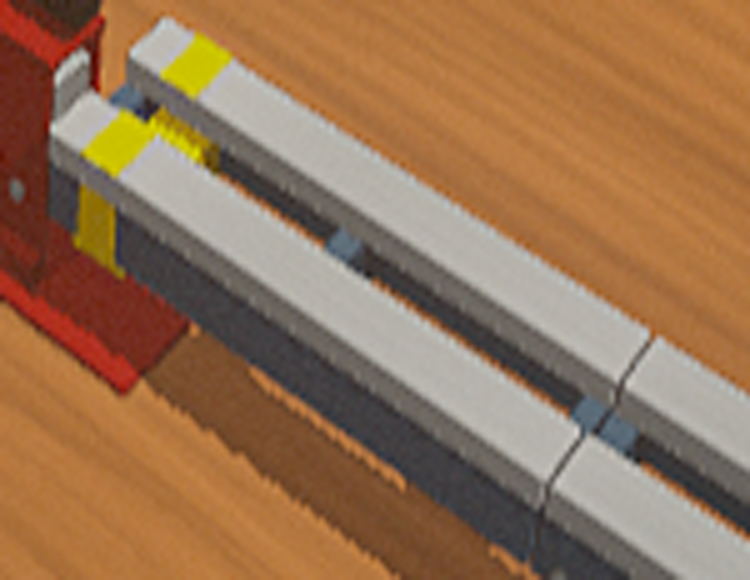

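The joint gap is thin and parallel, at about (640,370) and (560,470), and the rails line up. The band shift has stopped growing (−3.03 to −3.08 px), and the force rose sharply beyond z≈98. The base hasn't moved, so the joint is closed with the handle held down, and I'll hand in.

```bash
python3 -c "
from workcell import *
print(finish_job())"
```

```text
the job is handed in; nothing more can be done
None
```

I handed the job in at about 20 s. The jack stands under the lift point, and the joint looks closed after three strokes, with the handle held down at about 11 N. The hand-in returned no verdict, so I don't know the result.

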